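Pack the wooden train into its gift box

ROBOT

A 7-joint arm with a two-finger parallel gripper is mounted at the origin on the work surface. World frame = base frame: x ahead of the robot, y to its left, z up, the work surface at z = 0. Lengths are in m, angles in rad, forces in N, time in s.
With the tool pointing down it reaches from about 0.4 to 0.85 m from the base axis. Payload 10.4 kg.
Tool frame: the origin (TCP) lies at the centre of the arm's flange, where the gripper is bolted on; the fingertips stand 173 mm ahead of it and the grasp point (between the pads) lies 155 mm ahead of it (manip.nose_length is the distance from the TCP to the fingertips, in m); z points along the fingers, x is the direction in which the jaws open and shut, and the axes are right-handed (so a half turn about z gives the same grasp; the last joint's range is limited). The gripper opens to 85 mm and grips with 20 to 120 N. Pads are 22 mm wide; open, the fingers measure 114 mm over their backs; the gripper's body (76 mm by 85 mm) begins 54 mm behind the grasp point. The pads swing forward as they close: fully open they stand 13 mm farther back than shut.
Start: joints at [-1.161, 0.332, -0.065, 1.46, 0.022, 1.35, -0.088], TCP at [0.262, 0.567, 0.405] pointing down, gripper open.
Joint ranges: [-2.6, 2.6], [-0.5, 2.12], [-1.47, 1.34], [0.16, 2.42], [-1.27, 4.41], [0.06, 2.06], [-2.6, 2.6]. Speed limits (rad/s): [2.22, 2.22, 2.79, 2.79, 3.14, 3.14, 3.14].

INTERFACE

Orientations are given as a unit quaternion [x, y, z, w].
In Python, from workcell import status, cams, order, manip gives the robot as it stands.
- The arm moves only by the tool servo_tool, never from a script. Its argument "motion" is a list that holds one entry, the list of rows, each a list of 6 numbers: the shift along the tool's x, y, z in units of 50 mm (1.0 is 50 mm), then the turn, a rotation vector about the tool's x, y, z in units of 5 degrees (1.0 is 5 degrees). In form: [[[x, y, z, ax, ay, az], ...]]. A call has 1 to 12 rows; each row shifts and turns the pose as measured when the row begins, along the tool's axes as they then stand; what a row does not reach is not made up. A row lasts 1/10 s, in which the tool goes at most 50 mm and 8.59 degrees, less where a joint would pass 70% of its speed; a pose out of reach is approached as far as the arm can. A call is refused whole if a number of a shift passes 1 or a number of a turn 1, either way. A call with a gripper value outside its range is refused whole. "jaw" is the closure in counts, from 0 (fully open) to 255 (shut), set as the call begins (left out, the last holds). The fingers move at their own pace and stop on an object; "force" is the grip in N (left out, the last holds). Time passes only in rows, so rows that do not move let the fingers close. It gives the time, the measured TCP pose, the force and the opening at its end, in the units of the state.
- status.get_obs(): the state, without advancing time (a new reading comes with each control period).
- cams.camera(name): name is "side" or "top"; returns a dict with "color" (420x560x3 uint8, red, green, blue), "vertical_fov" (degrees; the focal length in pixels is half the picture's height over the tangent of half this angle, whatever the lens; pixels are square), "cx", "cy" (the principal point, pixels), "extrinsics" (4x4, takes a point from camera to world coordinates). Camera axes: x right, y down, z forward; pixel columns grow to the right and rows downward; lengths in m; the calibration is good to about 2 mm. A picture is of the moment at which its call begins. There is no depth.
- order.hand_in(): hands the job in, once; it reports no verdict.
The state is a dict: "clock": time; "joint_pos": joint angles; "joint_velocities": joint speeds; "tau": joint torques, N m; "position": TCP position; "ee_rot": TCP orientation; "ft_force": force on the tool from outside, world axes, zero at the start; "torque": the same for the moment, N m; "grip_width": opening from 0.0 (shut) to 1.0 (fully open).
Only numpy, scipy, OpenCV 4.12 (cv2) and the standard library are available. Lean on these libraries where they do the work, as an engineer would, in place of code of your own. Each camera call takes 0.05 s, during which the arm holds its last target.

TASK

Get the wooden train ready for wrapping: stand its four vehicles on their wheels in the four bays of the gift box, one to a bay and lengthways in it (facing either way), in train order starting from the bay next to the little station house: engine, tank wagon, timber wagon, guard's van. The toy tank lorry and the toy bus belong to another present: leave them standing where they are.

Things in the scene. Friction and masses are not known exactly. Their poses are not given: they have to be found in the camera images.
- engine_mid (a point): Toy steam engine: lying round boiler, chimney near the nose, square cab with dark roof behind; 61 mm high. Small dark coupling ball at each end, 88 mm long over them. Plain wood, +x to its nose, z up. Point: on its centre line at mid-length, 30 mm above the underside of its four fixed wheels (about half-way up); 34 mm wide there, sides parallel to x.
- tank_wagon_mid (a point): Toy tank wagon: one barrel lying along the whole wagon, small round filler on top at the middle, no cab; 57 mm high. Small dark coupling ball at each end, 88 mm long over them. Plain wood, +x to its nose, z up. Point: on its centre line at mid-length, 30 mm above the underside of its four fixed wheels (about half-way up); 34 mm wide there, sides parallel to x.
- timber_wagon_mid (a point): Toy timber wagon: four logs stacked two on two between four dark stakes; 58 mm high. Small dark coupling ball at each end, 88 mm long over them. Plain wood, +x to its nose, z up. Point: on its centre line at mid-length, 30 mm above the underside of its four fixed wheels (about half-way up); 34 mm wide there, sides parallel to x.
- guards_van_mid (a point): Toy guard's van: closed body, open platform at each end, flat dark roof with a small square lookout; 60 mm high. Small dark coupling ball at each end, 88 mm long over them. Plain wood, +x to its nose, z up. Point: on its centre line at mid-length, 30 mm above the underside of its four fixed wheels (about half-way up); 34 mm wide there, sides parallel to x.
- tank_lorry_mid (a point): Toy tank lorry (road vehicle, not of the train): lying barrel behind a square cab; 82 mm long, 55 mm high, no coupling balls. Plain wood, +x to its nose, z up. Point: on its centre line at mid-length, 30 mm above the underside of its four fixed wheels (about half-way up); 34 mm wide there, sides parallel to x.
- bus_mid (a point): Toy bus (road vehicle, not of the train): long closed box, row of dark windows each side; 80 mm long, 56 mm high, no coupling balls. Plain wood, +x to its nose, z up. Point: on its centre line at mid-length, 30 mm above the underside of its four fixed wheels (about half-way up); 34 mm wide there, sides parallel to x.
- gift_box: Open fixed cardboard box, 124 (x) by 400 (y) mm, walls 25 mm high. Origin: centre of its underside, on the table; inner floor 4 mm higher. Four bays side by side, centres at y = -105, -35, 35, 105 mm, each 66 wide (y), 116 long (x), parted by low strips, tops 12 mm above the table. The two end compartments (centres y = -168, 168) hold the station house and flat track pieces.
- station: Wooden toy station house with dark pitched roof and chimney, 92 (x) by 38 (y) mm, 69 mm high, fixed in one of the box's two end compartments; which one varies. Flat track pieces (tops 25 mm above the table) fill the other. Origin: centre of its underside, on the box's inner floor; axes parallel to the box's.
Not all that is in view belongs to the job. Leave any green look-alike of the part that bears timber_wagon_mid alone. What is shaped like the part that bears guards_van_mid but pink is not meant.

How it is judged:
At the end, for the whole second after the job is handed in: From the station: engine, tank wagon, timber wagon, guard's van in bays 1 to 4, each within 18 mm of the bay's centre across, 20 mm along, 0.35 rad of its length (either way), upright to 0.15 rad, on the box floor, at rest. Lorry and bus upright, within 30 mm of their starts (x of engine_mid in the frame of gift_box between -0.02 and 0.02 m and z of engine_mid in the frame of gift_box between 0.026 and 0.042 m and angle between each of engine_mid, tank_wagon_mid, timber_wagon_mid, guards_van_mid, tank_lorry_mid, bus_mid's own z axis and vertical below 0.15 rad and angle between the x axis of each of engine_mid, tank_wagon_mid, timber_wagon_mid, guards_van_mid and the x axis of gift_box, either way round below 0.35 rad and linear speed of each of engine, tank_wagon, timber_wagon, guards_van below 0.02 m/s and x of tank_wagon_mid in the frame of gift_box between -0.02 and 0.02 m and z of tank_wagon_mid in the frame of gift_box between 0.026 and 0.042 m and x of timber_wagon_mid in the frame of gift_box between -0.02 and 0.02 m and z of timber_wagon_mid in the frame of gift_box between 0.026 and 0.042 m and x of guards_van_mid in the frame of gift_box between -0.02 and 0.02 m and z of guards_van_mid in the frame of gift_box between 0.026 and 0.042 m and ((y of station in the frame of gift_box above 0 m and y of engine_mid in the frame of gift_box between 0.087 and 0.123 m and y of tank_wagon_mid in the frame of gift_box between 0.017 and 0.053 m and y of timber_wagon_mid in the frame of gift_box between -0.053 and -0.017 m and y of guards_van_mid in the frame of gift_box between -0.123 and -0.087 m) or (y of station in the frame of gift_box below 0 m and y of engine_mid in the frame of gift_box between -0.123 and -0.087 m and y of tank_wagon_mid in the frame of gift_box between -0.053 and -0.017 m and y of timber_wagon_mid in the frame of gift_box between 0.017 and 0.053 m and y of guards_van_mid in the frame of gift_box between 0.087 and 0.123 m)) and distance of each of tank_lorry_mid, bus_mid from where it was at the start of the episode below 0.03 m); the robot touches nothing.
It also fails if it takes over 120 s, if anything falls off the work surface, if the arm or the gripper's body presses on something with over 40 N, if the wrist force passes 120 N, or if a joint passes its speed limit or range.

## Working session

There is one attempt and no reset: what is moved stays moved. The work goes in short steps, Python scripts to look and compute and a tool call to move; the robot and the scene stay as the last step left them, time stands still between calls to the robot, and variables do not carry over. Pictures are saved under pics/ and viewed, and the job is handed in when it is done.

Besides the shell and the picture viewer there is one more tool, called after "Emit:" as name(argument=value, ...) on one line, values as JSON. servo_tool: Moves the arm, as the interface text tells. Its arguments: {"type":"object","properties":{"motion":{"type":"array","items":{"type":"array","items":{"type":"array","items":{"type":"number"}}}},"jaw":{"type":"number"},"force":{"type":"number"}},"required":["motion"]}

```bash
mkdir -p pics; ls; python3 - <<'E'
from workcell import status,cams,manip
import cv2,numpy as np
o=status.get_obs();print({k:np.round(v,3).tolist() for k,v in o.items()});print(manip.nose_length)
for n in("side","top"):
    c=cams.camera(n);cv2.imwrite(f"pics/{n}0.png",c["color"][:,:,::-1]);print(n,c["vertical_fov"],c["cx"],c["cy"],np.round(c["extrinsics"],4).tolist(),[k for k in c])
E
```

```text
pics
{'clock': 0.0, 'joint_pos': [-1.161, 0.333, -0.065, 1.461, 0.022, 1.35, -0.089], 'joint_velocities': [0.0, 0.0, -0.002, -0.002, -0.0, -0.0, 0.001], 'tau': [-0.001, -62.546, 0.048, -39.159, 0.016, 0.01, 0.0], 'position': [0.262, 0.567, 0.404], 'ee_rot': [0.842, 0.539, -0.001, 0.0], 'ft_force': [1.328, 0.128, 0.71], 'torque': [0.03, 0.038, -0.022], 'grip_width': 0.998}
0.1734
side 56.344839831470004 284.9083616843125 208.10806538252692 [[0.9633, -0.128, 0.2358, 0.2419], [-0.2674, -0.5282, 0.8059, -0.9564], [0.0214, -0.8394, -0.543, 0.6619], [0.0, 0.0, 0.0, 1.0]] ['color', 'vertical_fov', 'cx', 'cy', 'extrinsics']
top 50.842390584179356 270.8211797772327 213.859275666027 [[0.0167, -0.9966, 0.0806, 0.4148], [-0.9997, -0.0183, -0.0191, -0.009], [0.0205, -0.0802, -0.9966, 1.3318], [0.0, 0.0, 0.0, 1.0]] ['color', 'vertical_fov', 'cx', 'cy', 'extrinsics']
```

View pics/side0.png

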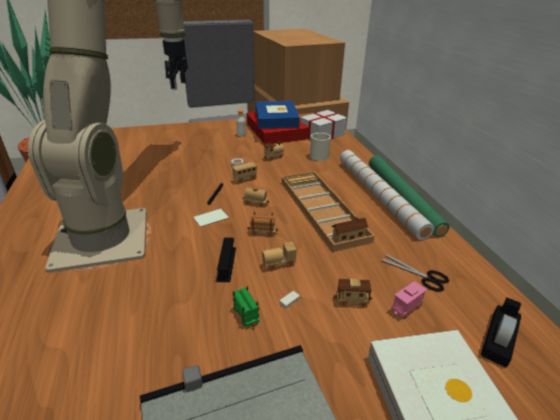

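View pics/top0.png

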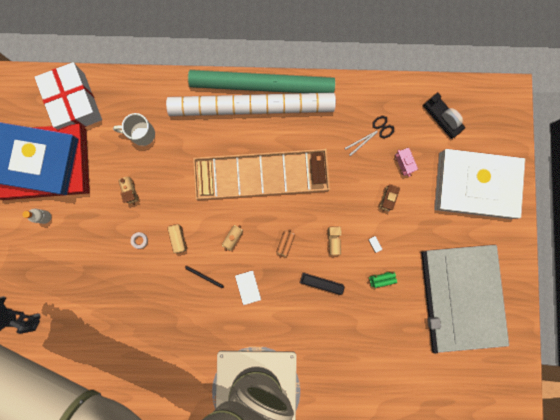

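The top view shows the candidates at these pixels: (128,190), (177,239), (232,237), (286,243), (335,240) and (390,198). The pink one is at (406,162) and the green one at (383,280). I'll enlarge them to identify each.

```bash
python3 - <<'E'
import cv2,numpy as np
s=cv2.imread("pics/side0.png");t=cv2.imread("pics/top0.png")
def cr(im,u,v,h=25,z=260): return cv2.resize(im[v-h:v+h,u-h:u+h],(z,z),interpolation=cv2.INTER_CUBIC)
a=[cr(t,*p) for p in [(128,190),(177,239),(232,237),(286,243),(335,240),(390,198)]]
b=[cr(s,*p) for p in [(273,152),(244,172),(256,196),(263,224),(279,256),(353,291)]]
cv2.imwrite("pics/c1.png",np.vstack([np.hstack(a[:3]),np.hstack(b[:3])]))
cv2.imwrite("pics/c2.png",np.vstack([np.hstack(a[3:]),np.hstack(b[3:])]))
cv2.imwrite("pics/box.png",cv2.resize(t[140:210,185:340],None,fx=5,fy=5,interpolation=cv2.INTER_CUBIC))
E
```

```text
(no output)
```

View pics/c1.png

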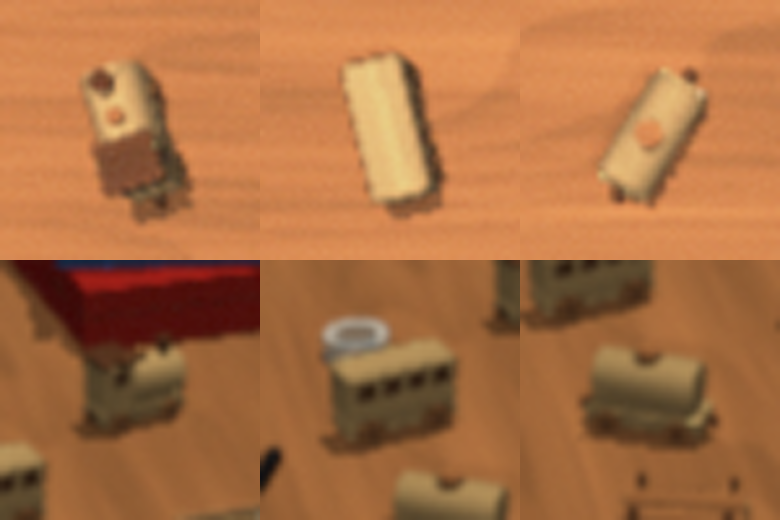

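View pics/c2.png

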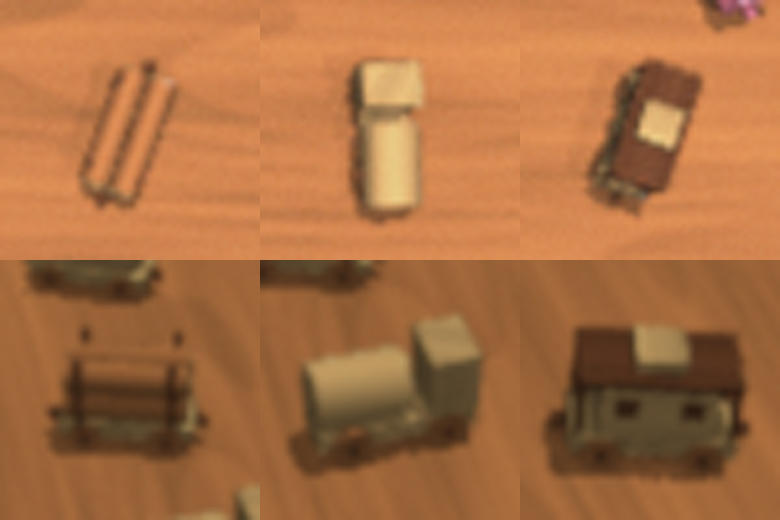

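View pics/box.png

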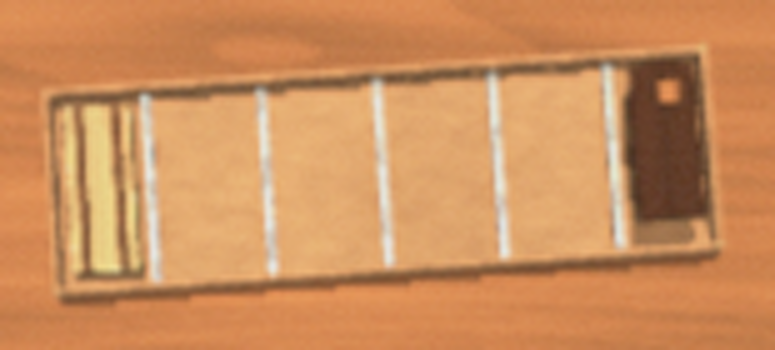

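Every candidate now has a match:

| Pixel (top view) | Vehicle | What identifies it |
|---|---|---|
| (128,190) | Engine | chimney, dark cab roof |
| (177,239) | Bus | windows |
| (232,237) | Tank wagon | filler, coupling balls, no cab |
| (286,243) | Timber wagon | not the green one |
| (335,240) | Tank lorry | cab |
| (390,198) | Guard's van | plain wood, not the pink one at (406,162) |

The station is at the right end of the box (−y). Next I'll refine the poses by fitting wireframe overlays.

```bash
cat > h.py <<'E'
import cv2,numpy as np,pickle
from workcell import status,cams
def cam(n):
    c=cams.camera(n);E=np.array(c["extrinsics"]);h=c["color"].shape[0]
    f=h/2/np.tan(np.radians(c["vertical_fov"])/2)
    return dict(E=E,f=f,cx=c["cx"],cy=c["cy"],im=np.ascontiguousarray(c["color"][:,:,::-1]))
def proj(c,P):
    P=np.atleast_2d(P);q=(P-c["E"][:3,3])@c["E"][:3,:3]
    return np.c_[c["cx"]+c["f"]*q[:,0]/q[:,2],c["cy"]+c["f"]*q[:,1]/q[:,2]]
def ray(c,u,v,z):
    d=c["E"][:3,:3]@np.array([(u-c["cx"])/c["f"],(v-c["cy"])/c["f"],1]);o=c["E"][:3,3]
    return (o+d*(z-o[2])/d[2])[:2]
def overlay(c,ctr,h,z,items):
    """items: list of polylines Nx3, color"""
    u,v=[int(round(t)) for t in ctr];k=z/(2*h)
    im=c["im"];im=cv2.copyMakeBorder(im,60,60,60,60,cv2.BORDER_CONSTANT)[v-h+60:v+h+60,u-h+60:u+h+60]
    im=cv2.resize(im,(z,z),interpolation=cv2.INTER_CUBIC)
    for P,col in items:
        q=((proj(c,P)-[u-h,v-h]+0.5)*k).round().astype(np.int32)
        cv2.polylines(im,[q.reshape(-1,1,2)],True,col,1)
    return im
def rect(x,y,yaw,L,W,z):
    c,s=np.cos(yaw),np.sin(yaw)
    return np.array([[x+c*a-s*b,y+s*a+c*b,z] for a,b in[(L/2,W/2),(L/2,-W/2),(-L/2,-W/2),(-L/2,W/2)]])
def veh(x,y,yaw,H,L=.088):
    return [(rect(x,y,yaw,L,.034,.0),(0,255,0)),(rect(x,y,yaw,L,.034,H),(255,255,0)),(rect(x,y,yaw,L,.001,.015),(0,0,255))]
E
cat > ov.py <<'E'
from h import *
t,s=cam("top"),cam("side")
V=eval(open("poses.txt").read())
rows=[[],[]]
for n,(x,y,w,H,L) in V.items():
    p=[x,y,.03]
    rows[0].append(overlay(t,proj(t,p)[0],24,195*1,veh(x,y,w,H,L)) if 0 else overlay(t,proj(t,p)[0],24,260,veh(x,y,w,H,L)))
    rows[1].append(overlay(s,proj(s,p)[0],24,260,veh(x,y,w,H,L)))
import sys
k=sys.argv[1]
for i in (0,1):
    cv2.imwrite(f"pics/{k}_{i}.png",np.vstack([np.hstack(r[3*i:3*i+3]) for r in rows]))
E
python3 - <<'E'
from h import *
t=cam("top")
for n,u,v,z,yaw in[("engine",129,192,.03,.3),("tank",231.6,237.4,.057,-.55),("timber",285.6,244,.05,-.33),("van",392.1,197.2,.06,-.3),("bus",176.5,239,.056,.22),("lorry",335,240,.05,0)]:
    print(n,np.round(ray(t,u,v,z),4),yaw)
# box corners from crop (5x, offset 185,140)
for p in[(45,93),(706,47),(718,250),(60,297)]:
    print(np.round(ray(t,185+p[0]/5-.4,140+p[1]/5-.4,.025),4))
E
```

```text
engine [0.5771 0.3854] 0.3
tank [0.4479 0.0783] -0.55
timber [ 0.4316 -0.0778] -0.33
van [ 0.5728 -0.3859] -0.3
bus [0.4406 0.2362] 0.22
lorry [ 0.4457 -0.2213] 0
[0.683  0.1995]
[ 0.7194 -0.1963]
[ 0.5964 -0.2043]
[0.5607 0.1868]
```

```bash
cat > poses.txt <<'E'
{"engine":(.577,.385,.3,.061,.088),"tank":(.448,.078,-.55,.057,.088),"timber":(.432,-.078,-.33,.058,.088),"van":(.573,-.386,-.3,.06,.088),"bus":(.441,.236,.22,.056,.08),"lorry":(.446,-.221,0,.055,.082)}
E
python3 ov.py o1; python3 - <<'E'
from h import *
for n in("top","side"):
    c=cam(n);b=(.640,-.0035,.091);R=[]
    for z in(.025,):R.append((rect(*b,.124,.4,z),(0,255,0)))
    for y in(-.105,-.035,.035,.105):
        X=b[0]-np.sin(b[2])*y;Y=b[1]+np.cos(b[2])*y
        R.append((rect(X,Y,b[2],.116,.066,.012),(255,0,0)))
    p=proj(c,[b[0],b[1],.01])[0]
    cv2.imwrite(f"pics/ob_{n}.png",overlay(c,p,72,600,R))
E
```

```text
(no output)
```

View pics/o1_0.png

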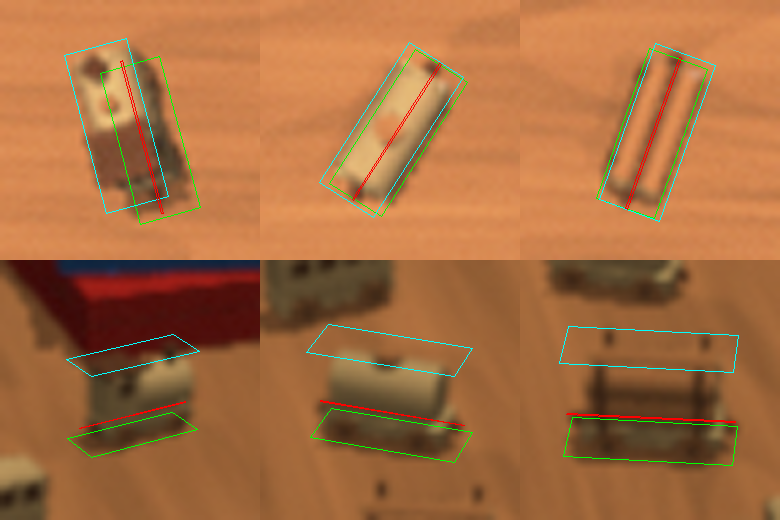

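View pics/o1_1.png

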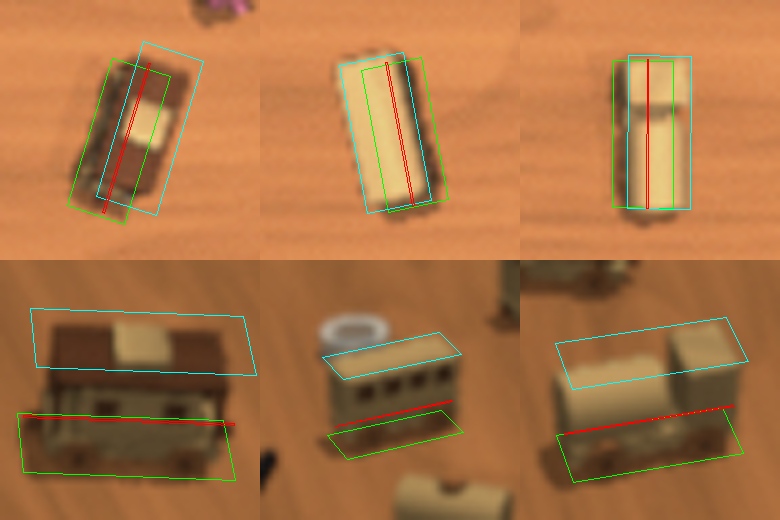

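View pics/ob_top.png

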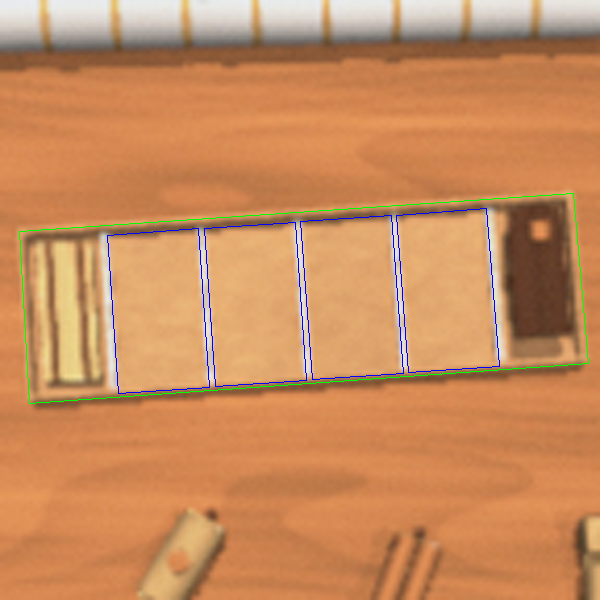

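View pics/ob_side.png

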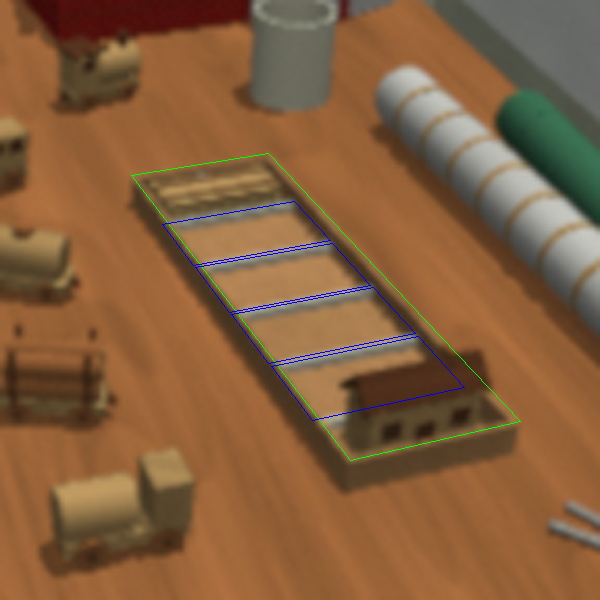

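The box fit is excellent: centre (0.640, −0.0035), yaw 0.091. The vehicle fits are good to a few mm. Small tweaks next, then a helper that turns a target into tool-axis units.

```bash
cat > go.py <<'E'
import sys,numpy as np
from scipy.spatial.transform import Rotation as R
from workcell import status
T={"engine":(.580,.386,.185,.30),"tank":(.448,.078,.185,-.55),"timber":(.433,-.076,.185,-.34),"van":(.573,-.385,.185,-.28),
"b1":(.6495,-.1081,.190,.091),"b2":(.6432,-.0384,.190,.091),"b3":(.6368,.0314,.190,.091),"b4":(.6305,.1011,.190,.091)}
o=status.get_obs();p=np.array(o["position"]);r=R.from_quat(o["ee_rot"]);M=r.as_matrix()
print("t",o["clock"],"p",np.round(p,4),"F",np.round(o["ft_force"],1),"w",round(float(o["grip_width"]),3),"head",round(np.degrees(np.arctan2(M[1,0],M[0,0])),1),"j",np.round(o["joint_pos"],2))
if len(sys.argv)>1:
    x,y,z,w=T[sys.argv[1]]
    if len(sys.argv)>2: z=float(sys.argv[2])
    h=w+np.pi/2
    G=np.array([[np.cos(h),np.sin(h),0],[np.sin(h),-np.cos(h),0],[0,0,-1]]).T
    rv=r.inv()*R.from_matrix(G.T if 0 else np.column_stack([[np.cos(h),np.sin(h),0],[np.sin(h),-np.cos(h),0],[0,0,-1]]))
    print("shift/50mm",np.round(M.T@(np.array([x,y,z])-p)/.05,2),"turn/5deg",np.round(np.degrees(rv.as_rotvec())/5,2))
E
python3 go.py engine .31
```

```text
t 0.35 p [0.2621 0.5674 0.4046] F [-0.9  0.2 -0.3] w 1.003 head 65.2 j [-1.16  0.33 -0.06  1.46  0.02  1.35 -0.09]
shift/50mm [-0.63  7.29  1.89] turn/5deg [-0.   0.  -8.4]
```

Emit:
servo_tool(motion=[[[-0.07,0.8,0.2,0,0,0],[-0.07,0.8,0.2,0,0,0],[-0.07,0.8,0.2,0,0,0],[-0.07,0.8,0.2,0,0,0],[-0.07,0.8,0.2,0,0,0],[-0.07,0.8,0.2,0,0,0],[-0.07,0.8,0.2,0,0,0],[-0.07,0.8,0.2,0,0,0],[-0.07,0.8,0.2,0,0,0],[0,0,0,0,0,-1],[0,0,0,0,0,-1],[0,0,0,0,0,-1]]], jaw=0, force=40)

```text
clock: 1.55
position: [0.5872, 0.3814, 0.3086]
ee_rot: [0.761, 0.648, -0.001, -0.0]
ft_force: [-0.2, 0.5, -0.5]
grip_width: 0.999
```

```bash
python3 go.py engine .31
```

```text
t 1.55 p [0.5872 0.3814 0.3086] F [-0.2  0.5 -0.5] w 0.999 head 80.9 j [-0.67  0.55  0.04  1.35 -0.02  1.24  0.78]
shift/50mm [ 0.07 -0.16 -0.03] turn/5deg [-0.02  0.   -5.27]
```

Emit:
servo_tool(motion=[[[0.07,-0.16,0,0,0,0],[0,0,0,0,0,-1],[0,0,0,0,0,-1],[0,0,0,0,0,-1],[0,0,0,0,0,-1],[0,0,0,0,0,-1],[0,0,0,0,0,-0.27],[0,0,0.5,0,0,0],[0,0,0.5,0,0,0]]])

```text
clock: 2.45
position: [0.5751, 0.3921, 0.2615]
ee_rot: [0.593, 0.805, 0.003, -0.001]
ft_force: [-0.7, 0.0, -0.4]
grip_width: 1.0
```

```bash
python3 go.py engine;python3 - <<'E'
from h import *
t,s=cam("top"),cam("side")
p=[.58,.386,.05]
cv2.imwrite("pics/e1.png",np.hstack([overlay(t,proj(t,p)[0],30,400,[]),overlay(s,proj(s,p)[0],30,400,[])]))
E
```

```text
t 2.45 p [0.5751 0.3921 0.2615] F [-0.7  0.  -0.4] w 1.0 head 107.3 j [-0.63  0.58 -0.05  1.41  0.03  1.14  1.19]
shift/50mm [-0.15  0.05  1.53] turn/5deg [ 0.04 -0.06  0.01]
```

View pics/e1.png

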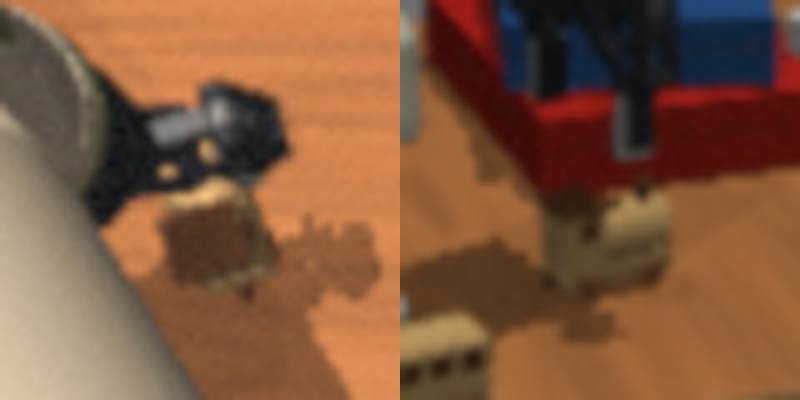

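The fingers straddle the engine at about (205,135) in the left crop, so I'll correct the offset and descend.

Emit:
servo_tool(motion=[[[-0.15,0.05,0,0,0,0],[0,0,0.4,0,0,0],[0,0,0.4,0,0,0],[0,0,0.3,0,0,0],[0,0,0.3,0,0,0],[0,0,0,0,0,0]]])

```text
clock: 3.15
position: [0.5817, 0.3849, 0.1933]
ee_rot: [0.596, 0.803, 0.004, -0.0]
ft_force: [0.6, 0.2, -0.7]
grip_width: 0.998
```

```bash
python3 go.py engine
```

```text
t 3.15 p [0.5817 0.3849 0.1933] F [ 0.6  0.2 -0.7] w 0.998 head 106.9 j [-0.62  0.66 -0.05  1.45  0.03  1.03  1.2 ]
shift/50mm [ 0.03 -0.03  0.17] turn/5deg [ 0.07 -0.05 -0.07]
```

Emit:
servo_tool(motion=[[[0.03,0,0.15,0.05,-0.05,-0.07],[0,0,0,0,0,0]]])

```text
clock: 3.35
position: [0.5817, 0.3867, 0.1865]
ee_rot: [0.593, 0.805, 0.001, 0.001]
ft_force: [-0.2, -0.1, -0.1]
grip_width: 1.002
```

Emit:
servo_tool(motion=[[[0,0,0,0,0,0],[0,0,0,0,0,0],[0,0,0,0,0,0],[0,0,0,0,0,0],[0,0,0,0,0,0],[0,0,0,0,0,0],[0,0,0,0,0,0],[0,0,0,0,0,0],[0,0,0,0,0,0],[0,0,0,0,0,0]]], jaw=255, force=40)

```text
clock: 4.35
position: [0.5822, 0.3872, 0.1886]
ee_rot: [0.593, 0.805, 0.002, 0.001]
ft_force: [-0.6, -0.6, -0.1]
grip_width: 0.39
```

```bash
python3 go.py engine
```

```text
t 4.35 p [0.5822 0.3872 0.1886] F [-0.6 -0.6 -0.1] w 0.39 head 107.2 j [-0.62  0.67 -0.05  1.44  0.03  1.03  1.2 ]
shift/50mm [-0.01 -0.05  0.07] turn/5deg [ 0.06 -0.02  0.  ]
```

The grip width is 0.39 (33 mm), so the engine is held. Lifting and checking.

Emit:
servo_tool(motion=[[[0,0,-0.4,0,0,0],[0,0,-0.6,0,0,0],[0,0,-0.8,0,0,0],[0,0,-0.7,0,0,0],[0,0,0,0,0,0]]])

```text
clock: 4.85
position: [0.5811, 0.3864, 0.3158]
ee_rot: [0.593, 0.805, 0.0, 0.0]
ft_force: [0.7, 0.7, -0.1]
grip_width: 0.385
```

```bash
python3 go.py b1 .31;python3 - <<'E'
from h import *
t,s=cam("top"),cam("side")
p=[.58,.386,.15]
cv2.imwrite("pics/e2.png",np.hstack([overlay(t,proj(t,p)[0],30,400,[]),overlay(s,proj(s,p)[0],30,400,[])]))
E
```

```text
t 4.85 p [0.5811 0.3864 0.3158] F [ 0.7  0.7 -0.1] w 0.385 head 107.2 j [-0.62  0.54 -0.05  1.35  0.03  1.25  1.2 ]
shift/50mm [-9.85 -1.62  0.12] turn/5deg [0.  0.  2.4]
```

View pics/e2.png

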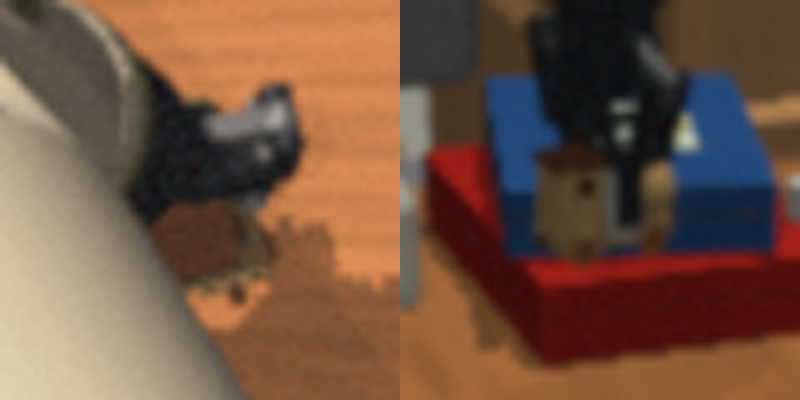

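```bash
python3 - <<'E'
from h import *
s=cam("side")
out=[]
for d in (0,-.008):
    x,y,w=.5811+d*np.cos(.3),.3864+d*np.sin(.3),.3
    p=[.581,.386,.15]
    out.append(overlay(s,proj(s,p)[0],26,400,[(rect(x,y,w,.088,.001,.127+.015),(0,0,255)),(rect(x,y,w,.076,.034,.127+.0),(0,255,0)),(rect(x,y,w,.076,.034,.127+.058),(255,255,0))]))
cv2.imwrite("pics/e3.png",np.hstack(out))
E
```

```text
(no output)
```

View pics/e3.png

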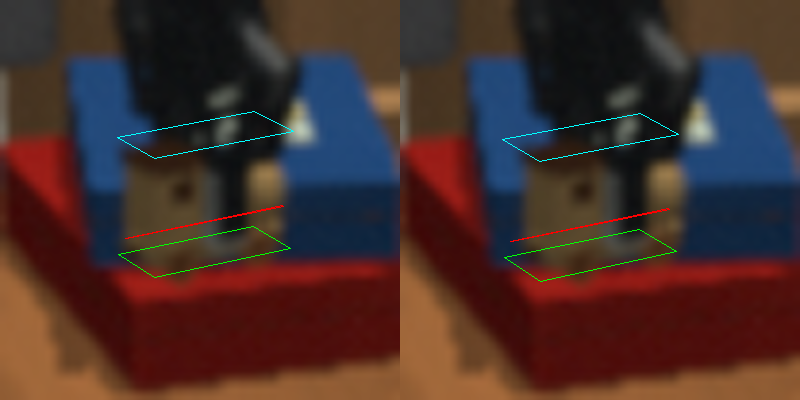

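The engine is held centrally. Carrying it to bay 1.

Emit:
servo_tool(motion=[[[-0.8,-0.13,0,0,0,0],[-0.9,-0.15,0,0,0,0],[-0.9,-0.15,0,0,0,0],[-0.9,-0.15,0,0,0,0],[-0.9,-0.15,0,0,0,0],[-0.9,-0.15,0,0,0,0],[-0.9,-0.15,0,0,0,0],[-0.9,-0.15,0,0,0,0],[-0.9,-0.15,0,0,0,0],[-0.9,-0.15,0,0,0,0],[-0.7,-0.1,0,0,0,0],[0,0,0,0,0,1]]])

```text
clock: 6.2
position: [0.642, -0.1146, 0.2857]
ee_rot: [0.626, 0.78, -0.019, -0.013]
ft_force: [-0.4, -0.8, -1.1]
grip_width: 0.386
```

```bash
python3 go.py b1 .26
```

```text
t 6.2 p [ 0.642  -0.1146  0.2857] F [-0.4 -0.8 -1.1] w 0.386 head 102.5 j [-0.    0.49  0.14  1.51 -0.05  1.19  1.93]
shift/50mm [0.1  0.2  0.51] turn/5deg [-0.52  0.08  1.45]
```

Emit:
servo_tool(motion=[[[0.1,0.2,0,-0.52,0.08,0.7],[0,0,0,0,0,0.75],[0,0,0.2,0,0,0],[0,0,0.2,0,0,0],[0,0,0,0,0,0]]])

```text
clock: 6.7
position: [0.6479, -0.11, 0.254]
ee_rot: [0.677, 0.736, -0.004, -0.006]
ft_force: [-0.4, -0.6, -1.2]
grip_width: 0.387
```

```bash
python3 go.py b1 .193
```

```text
t 6.7 p [ 0.6479 -0.11    0.254 ] F [-0.4 -0.6 -1.2] w 0.387 head 94.8 j [-0.01  0.52  0.15  1.54 -0.08  1.11  1.81]
shift/50mm [0.03 0.05 1.22] turn/5deg [-0.15 -0.04 -0.09]
```

Emit:
servo_tool(motion=[[[0.03,0.05,0.2,-0.15,0,-0.09],[0,0,0.3,0,0,0],[0,0,0.3,0,0,0],[0,0,0.2,0,0,0],[0,0,0,0,0,0]]])

```text
clock: 7.2
position: [0.6489, -0.1076, 0.1979]
ee_rot: [0.673, 0.74, -0.0, -0.003]
ft_force: [-0.3, 0.1, -0.3]
grip_width: 0.387
```

```bash
python3 go.py b1 .193
```

```text
t 7.2 p [ 0.6489 -0.1076  0.1979] F [-0.3  0.1 -0.3] w 0.387 head 95.5 j [-0.01  0.58  0.14  1.57 -0.09  1.    1.83]
shift/50mm [-0.01  0.01  0.1 ] turn/5deg [-0.05 -0.05  0.05]
```

Emit:
servo_tool(motion=[[[0,0,0.07,-0.05,-0.05,0],[0,0,0.03,0,0,0],[0,0,0,0,0,0]]])

```text
clock: 7.5
position: [0.6492, -0.1077, 0.193]
ee_rot: [0.673, 0.74, -0.0, 0.001]
ft_force: [-0.0, -0.3, -1.4]
grip_width: 0.387
```

```bash
python3 go.py b1 .193
```

```text
t 7.5 p [ 0.6492 -0.1077  0.193 ] F [-0.  -0.3 -1.4] w 0.387 head 95.5 j [-0.01  0.59  0.14  1.58 -0.09  0.98  1.82]
shift/50mm [-0.01  0.   -0.  ] turn/5deg [0.01 0.01 0.05]
```

Emit:
servo_tool(motion=[[[0,0,0,0,0,0],[0,0,0,0,0,0],[0,0,0,0,0,0],[0,0,0,0,0,0],[0,0,-0.2,0,0,0],[0,0,-0.6,0,0,0],[0,0,-0.9,0,0,0],[0,0,-0.9,0,0,0],[0,0,0,0,0,0]]], jaw=100)

```text
clock: 8.4
position: [0.6491, -0.1079, 0.3319]
ee_rot: [0.673, 0.74, 0.001, 0.002]
ft_force: [0.7, 0.4, 0.0]
grip_width: 0.607
```

```bash
python3 go.py tank .33
```

```text
t 8.4 p [ 0.6491 -0.1079  0.3319] F [0.7 0.4 0. ] w 0.607 head 95.4 j [-0.02  0.45  0.16  1.47 -0.07  1.23  1.81]
shift/50mm [ 4.08 -3.65  0.02] turn/5deg [0.04 0.01 7.39]
```

Emit:
servo_tool(motion=[[[0.68,-0.61,0,0,0,0],[0.68,-0.61,0,0,0,0],[0.68,-0.61,0,0,0,0],[0.68,-0.61,0,0,0,0],[0.68,-0.61,0,0,0,0],[0.68,-0.61,0,0,0,0],[0,0,0,0,0,1],[0,0,0,0,0,1],[0,0,0,0,0,1],[0,0,0,0,0,1],[0,0,0,0,0,1],[0,0,0,0,0,1]]], jaw=0)

```text
clock: 9.6
position: [0.4382, 0.0843, 0.3366]
ee_rot: [0.846, 0.533, 0.006, 0.005]
ft_force: [0.1, 0.3, 0.2]
grip_width: 1.001
```

```bash
python3 go.py tank .26;python3 - <<'E'
from h import *
t,s=cam("top"),cam("side")
E1=veh(.6495,-.1081,.091,.065)
p=[.65,-.108,.03]
cv2.imwrite("pics/e4.png",np.hstack([overlay(t,proj(t,p)[0],30,400,[]),overlay(s,proj(s,p)[0],30,400,[])]))
E
```

```text
t 9.6 p [0.4382 0.0843 0.3366] F [0.1 0.3 0.2] w 1.001 head 64.4 j [-0.3  -0.01  0.    2.01  0.01  1.13  0.83]
shift/50mm [-0.04  0.21  1.53] turn/5deg [ 0.18 -0.07  1.19]
```

View pics/e4.png

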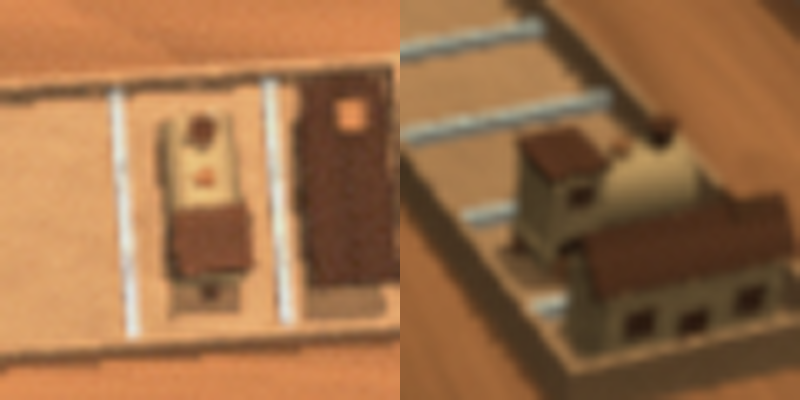

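The engine stands upright and centred in the bay by the station, at about (205,210) in the left crop. Next is the tank wagon.

Emit:
servo_tool(motion=[[[-0.04,0.21,0,0.18,-0.07,1],[0,0,0,0,0,0.2],[0,0,0.6,0,0,0],[0,0,0.6,0,0,0],[0,0,0.3,0,0,0],[0,0,0,0,0,0]]])

```text
clock: 10.3
position: [0.4467, 0.0786, 0.2615]
ee_rot: [0.868, 0.496, 0.002, 0.001]
ft_force: [0.2, -0.2, -0.2]
grip_width: 0.998
```

```bash
python3 go.py tank .186
```

```text
t 10.3 p [0.4467 0.0786 0.2615] F [ 0.2 -0.2 -0.2] w 0.998 head 59.5 j [-0.29  0.1   0.01  2.07 -0.    0.97  0.77]
shift/50mm [-0.    0.02  1.51] turn/5deg [ 0.04 -0.04  0.21]
```

Emit:
servo_tool(motion=[[[0,0.02,0.4,0.04,-0.04,0.2],[0,0,0.4,0,0,0],[0,0,0.3,0,0,0],[0,0,0.3,0,0,0],[0,0,0.1,0,0,0],[0,0,0,0,0,0]]])

```text
clock: 10.9
position: [0.4493, 0.0799, 0.1898]
ee_rot: [0.869, 0.495, 0.004, 0.001]
ft_force: [-0.2, -1.0, 1.0]
grip_width: 1.002
```

```bash
python3 go.py tank .186
```

```text
t 10.9 p [0.4493 0.0799 0.1898] F [-0.2 -1.   1. ] w 1.002 head 59.3 j [-0.29  0.22  0.01  2.11 -0.    0.81  0.76]
shift/50mm [-0.05 -0.    0.07] turn/5deg [ 0.06 -0.07  0.16]
```

Emit:
servo_tool(motion=[[[-0.05,0,0.06,0.06,-0.07,0.16],[0,0,0,0,0,0]]])

```text
clock: 11.1
position: [0.4485, 0.0778, 0.1883]
ee_rot: [0.872, 0.489, 0.001, 0.0]
ft_force: [0.2, 0.0, 0.2]
grip_width: 0.998
```

Emit:
servo_tool(motion=[[[0,0,0,0,0,0],[0,0,0,0,0,0],[0,0,0,0,0,0],[0,0,0,0,0,0],[0,0,0,0,0,0],[0,0,0,0,0,0],[0,0,0,0,0,0],[0,0,0,0,0,0],[0,0,0,0,0,0]]], jaw=255)

```text
clock: 12.0
position: [0.4492, 0.078, 0.19]
ee_rot: [0.872, 0.489, 0.002, 0.0]
ft_force: [-0.6, 0.1, 1.0]
grip_width: 0.384
```

```bash
python3 go.py tank .186
```

```text
t 12.0 p [0.4492 0.078  0.19  ] F [-0.6  0.1  1. ] w 0.384 head 58.5 j [-0.28  0.22  0.01  2.11 -0.    0.81  0.75]
shift/50mm [-0.01 -0.02  0.08] turn/5deg [ 0.03 -0.04  0.01]
```

Emit:
servo_tool(motion=[[[0,0,-0.4,0,0,0],[0,0,-0.7,0,0,0],[0,0,-0.8,0,0,0],[0,0,-0.8,0,0,0],[0,0,-0.3,0,0,0],[0,0,0,0,0,0]]])

```text
clock: 12.6
position: [0.4475, 0.0775, 0.3438]
ee_rot: [0.872, 0.489, -0.0, -0.0]
ft_force: [0.6, -0.5, -0.7]
grip_width: 0.384
```

```bash
python3 go.py b2 .33;python3 - <<'E'
from h import *
s=cam("side");t=cam("top")
o=status.get_obs();x,y,z=o["position"];b=z-.19;w=-.55
I=[(rect(x,y,w,.088,.001,b+.015),(0,0,255)),(rect(x,y,w,.076,.034,b),(0,255,0))]
p=[x,y,b+.03]
cv2.imwrite("pics/t1.png",np.hstack([overlay(t,proj(t,p)[0],26,400,I),overlay(s,proj(s,p)[0],26,400,I)]))
E
```

```text
t 12.6 p [0.4475 0.0775 0.3438] F [ 0.6 -0.5 -0.7] w 0.384 head 58.5 j [-0.29  0.    0.02  1.97  0.    1.17  0.75]
shift/50mm [0.07 4.55 0.27] turn/5deg [-0.01  0.   -7.34]
```

View pics/t1.png

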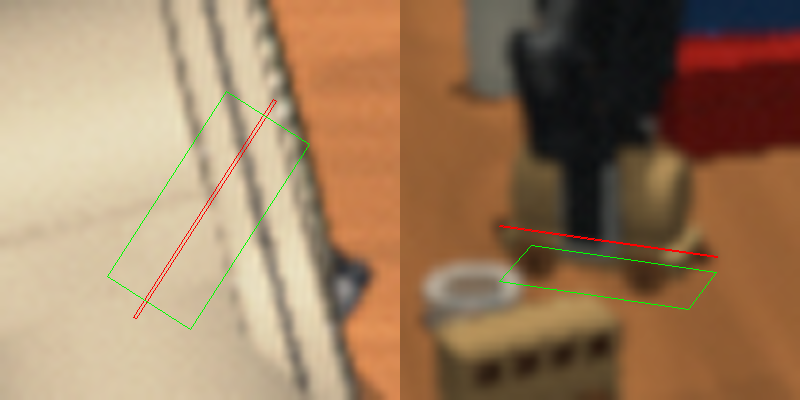

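The tank wagon is held centrally. On to bay 2.

Emit:
servo_tool(motion=[[[0.01,0.75,0,0,0,0],[0.01,0.75,0,0,0,0],[0.01,0.75,0,0,0,0],[0.01,0.75,0,0,0,0],[0.01,0.75,0,0,0,0],[0.01,0.75,0,0,0,0],[0,0,0,0,0,-1],[0,0,0,0,0,-1],[0,0,0,0,0,-1],[0,0,0,0,0,-1],[0,0,0,0,0,-1],[0,0,0,0,0,-1]]])

```text
clock: 13.9
position: [0.6433, -0.0419, 0.3075]
ee_rot: [0.708, 0.705, -0.018, -0.013]
ft_force: [0.1, 0.6, -1.9]
grip_width: 0.385
```

```bash
python3 go.py b2 .28
```

```text
t 13.9 p [ 0.6433 -0.0419  0.3075] F [ 0.1  0.6 -1.9] w 0.385 head 89.8 j [-0.05  0.45  0.05  1.51 -0.02  1.23  1.57]
shift/50mm [0.07 0.02 0.55] turn/5deg [-0.51  0.05 -1.09]
```

Emit:
servo_tool(motion=[[[0.07,0.02,0,-0.51,0.05,-1],[0,0,0.2,0,0,0],[0,0,0.3,0,0,0],[0,0,0.3,0,0,0],[0,0,0,0,0,0]]])

```text
clock: 14.4
position: [0.6412, -0.0388, 0.2539]
ee_rot: [0.678, 0.735, -0.006, -0.006]
ft_force: [-0.2, 0.5, -0.9]
grip_width: 0.382
```

```bash
python3 go.py b2 .195
```

```text
t 14.4 p [ 0.6412 -0.0388  0.2539] F [-0.2  0.5 -0.9] w 0.382 head 94.7 j [-0.04  0.49  0.03  1.57 -0.02  1.1   1.65]
shift/50mm [0.   0.06 1.18] turn/5deg [-0.19 -0.01 -0.11]
```

Emit:
servo_tool(motion=[[[0,0.06,0.25,-0.19,0,-0.1],[0,0,0.3,0,0,0],[0,0,0.3,0,0,0],[0,0,0.15,0,0,0],[0,0,0,0,0,0]]])

```text
clock: 14.9
position: [0.6432, -0.0387, 0.1983]
ee_rot: [0.676, 0.737, -0.002, -0.002]
ft_force: [-0.8, -0.1, -0.5]
grip_width: 0.382
```

```bash
python3 go.py b2 .1945
```

```text
t 14.9 p [ 0.6432 -0.0387  0.1983] F [-0.8 -0.1 -0.5] w 0.382 head 94.9 j [-0.03  0.55  0.03  1.61 -0.02  0.99  1.66]
shift/50mm [0.01 0.   0.08] turn/5deg [-0.07 -0.   -0.06]
```

Emit:
servo_tool(motion=[[[0,0,0.06,-0.07,0,0],[0,0,0.03,0,0,0],[0,0,0,0,0,0]]])

```text
clock: 15.2
position: [0.6436, -0.0387, 0.1945]
ee_rot: [0.676, 0.737, 0.001, 0.001]
ft_force: [0.5, 0.1, -1.2]
grip_width: 0.385
```

Emit:
servo_tool(motion=[[[0,0,0,0,0,0],[0,0,0,0,0,0],[0,0,0,0,0,0],[0,0,0,0,0,0],[0,0,-0.2,0,0,0],[0,0,-0.6,0,0,0],[0,0,-0.9,0,0,0],[0,0,-0.9,0,0,0],[0,0,0,0,0,0]]], jaw=105)

```text
clock: 16.1
position: [0.6433, -0.0389, 0.3331]
ee_rot: [0.676, 0.737, 0.001, 0.001]
ft_force: [0.9, -0.3, 0.8]
grip_width: 0.587
```

```bash
python3 go.py timber .33
```

```text
t 16.1 p [ 0.6433 -0.0389  0.3331] F [ 0.9 -0.3  0.8] w 0.587 head 94.9 j [-0.04  0.42  0.04  1.5  -0.02  1.22  1.66]
shift/50mm [-0.38 -4.25  0.05] turn/5deg [ 0.04 -0.01  4.88]
```

Emit:
servo_tool(motion=[[[-0.06,-0.71,0,0,0,0],[-0.06,-0.71,0,0,0,0],[-0.06,-0.71,0,0,0,0],[-0.06,-0.71,0,0,0,0],[-0.06,-0.71,0,0,0,0],[-0.06,-0.7,0,0,0,0],[0,0,0,0,0,1],[0,0,0,0,0,1],[0,0,0,0,0,1],[0,0,0,0,0,1],[0,0,0,0,0,0.88],[0,0,0,0,0,0]]], jaw=0)

```text
clock: 17.3
position: [0.4233, -0.0766, 0.3376]
ee_rot: [0.822, 0.57, 0.007, 0.004]
ft_force: [0.3, -0.2, -0.0]
grip_width: 0.995
```

```bash
python3 go.py timber .26
```

```text
t 17.3 p [ 0.4233 -0.0766  0.3376] F [ 0.3 -0.2 -0. ] w 0.995 head 69.5 j [ 0.04 -0.05  0.04  2.04 -0.    1.14  1.29]
shift/50mm [0.07 0.15 1.56] turn/5deg [ 0.17 -0.07 -0.2 ]
```

Emit:
servo_tool(motion=[[[0.07,0.15,0,0.17,-0.07,-0.2],[0,0,0.5,0,0,0],[0,0,0.5,0,0,0],[0,0,0.5,0,0,0],[0,0,0,0,0,0]]])

```text
clock: 17.8
position: [0.4346, -0.0757, 0.2626]
ee_rot: [0.812, 0.584, 0.001, 0.001]
ft_force: [-1.1, -0.4, 0.1]
grip_width: 1.002
```

```bash
python3 go.py timber .186
```

```text
t 17.8 p [ 0.4346 -0.0757  0.2626] F [-1.1 -0.4  0.1] w 1.002 head 71.4 j [ 0.03  0.07  0.04  2.09 -0.    0.98  1.32]
shift/50mm [-0.02 -0.03  1.53] turn/5deg [ 0.02 -0.    0.18]
```

Emit:
servo_tool(motion=[[[-0.02,-0.03,0.4,0,0,0.18],[0,0,0.4,0,0,0],[0,0,0.3,0,0,0],[0,0,0.3,0,0,0],[0,0,0.12,0,0,0],[0,0,0,0,0,0]]])

```text
clock: 18.4
position: [0.4383, -0.076, 0.1904]
ee_rot: [0.813, 0.582, 0.002, 0.002]
ft_force: [0.1, -0.2, -0.0]
grip_width: 1.006
```

```bash
python3 go.py timber .187
```

```text
t 18.4 p [ 0.4383 -0.076   0.1904] F [ 0.1 -0.2 -0. ] w 1.006 head 71.2 j [ 0.04  0.19  0.04  2.14 -0.01  0.8   1.32]
shift/50mm [-0.03 -0.1   0.07] turn/5deg [ 0.07 -0.01  0.13]
```

Emit:
servo_tool(motion=[[[-0.03,-0.1,0.06,0.07,0,0.13],[0,0,0,0,0,0]]])

```text
clock: 18.6
position: [0.4337, -0.0759, 0.1888]
ee_rot: [0.816, 0.577, 0.001, -0.0]
ft_force: [0.7, -0.2, -0.5]
grip_width: 0.998
```

Emit:
servo_tool(motion=[[[0,0,0,0,0,0],[0,0,0,0,0,0],[0,0,0,0,0,0],[0,0,0,0,0,0],[0,0,0,0,0,0],[0,0,0,0,0,0],[0,0,0,0,0,0],[0,0,0,0,0,0],[0,0,0,0,0,0]]], jaw=255)

```text
clock: 19.5
position: [0.4343, -0.076, 0.1906]
ee_rot: [0.816, 0.577, 0.002, 0.001]
ft_force: [-0.4, -0.5, 0.1]
grip_width: 0.389
```

```bash
python3 go.py timber .186
```

```text
t 19.5 p [ 0.4343 -0.076   0.1906] F [-0.4 -0.5  0.1] w 0.389 head 70.5 j [ 0.04  0.19  0.04  2.15 -0.01  0.8   1.31]
shift/50mm [-0.01 -0.03  0.09] turn/5deg [ 0.04 -0.03  0.01]
```

Emit:
servo_tool(motion=[[[0,0,-0.4,0,0,0],[0,0,-0.7,0,0,0],[0,0,-0.8,0,0,0],[0,0,-0.8,0,0,0],[0,0,-0.3,0,0,0],[0,0,0,0,0,0]]])

```text
clock: 20.1
position: [0.4327, -0.076, 0.3448]
ee_rot: [0.816, 0.578, 0.0, -0.0]
ft_force: [0.8, 0.3, -1.9]
grip_width: 0.386
```

```bash
python3 go.py b3 .34;python3 - <<'E'
from h import *
s=cam("side");t=cam("top")
o=status.get_obs();x,y,z=o["position"];b=z-.1906;w=-.34
I=[(rect(x,y,w,.088,.001,b+.015),(0,0,255)),(rect(x,y,w,.076,.034,b),(0,255,0))]
p=[x,y,b+.03]
q=[.643,-.04,.03]
cv2.imwrite("pics/t2.png",np.hstack([overlay(t,proj(t,q)[0],36,400,[]),overlay(s,proj(s,p)[0],26,400,I)]))
E
```

```text
t 20.1 p [ 0.4327 -0.076   0.3448] F [ 0.8  0.3 -1.9] w 0.386 head 70.6 j [ 0.03 -0.03  0.04  2.01 -0.    1.17  1.3 ]
shift/50mm [3.38 3.14 0.1 ] turn/5deg [ 0.   -0.02 -4.93]
```

View pics/t2.png

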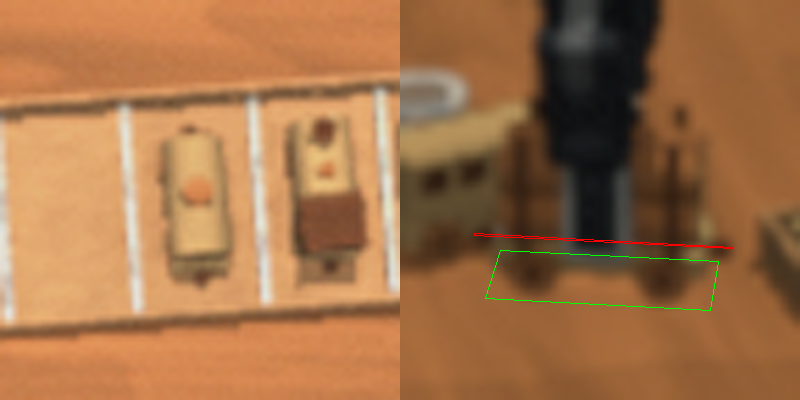

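The tank wagon is well centred in bay 2, at about (197,200) in the left crop. The timber wagon is held centrally, so it goes to bay 3.

Emit:
servo_tool(motion=[[[0.55,0.51,-0.02,0,0,0],[0.55,0.51,-0.02,0,0,0],[0.55,0.51,-0.02,0,0,0],[0.55,0.51,-0.02,0,0,0],[0.55,0.51,-0.02,0,0,0],[0.55,0.51,-0.02,0,0,0],[0,0,0,0,0,-1],[0,0,0,0,0,-1],[0,0,0,0,0,-1],[0,0,0,0,0,-1],[0,0,0,0,0,-1],[0,0,0,0,0,0]]])

```text
clock: 21.4
position: [0.6346, 0.0332, 0.3149]
ee_rot: [0.666, 0.746, -0.014, -0.016]
ft_force: [-0.1, -0.4, -0.2]
grip_width: 0.385
```

```bash
python3 go.py b3 .28
```

```text
t 21.4 p [0.6346 0.0332 0.3149] F [-0.1 -0.4 -0.2] w 0.385 head 96.5 j [-0.05  0.43 -0.1   1.52  0.04  1.24  1.53]
shift/50mm [-0.04  0.07  0.69] turn/5deg [-0.5  -0.05  0.25]
```

Emit:
servo_tool(motion=[[[-0.04,0.07,0,-0.5,-0.05,0.25],[0,0,0.3,0,0,0],[0,0,0.4,0,0,0],[0,0,0.4,0,0,0],[0,0,0,0,0,0]]])

```text
clock: 21.9
position: [0.6357, 0.0315, 0.2484]
ee_rot: [0.678, 0.735, -0.004, -0.004]
ft_force: [-1.5, -0.3, -1.3]
grip_width: 0.388
```

```bash
python3 go.py b3 .195
```

```text
t 21.9 p [0.6357 0.0315 0.2484] F [-1.5 -0.3 -1.3] w 0.388 head 94.7 j [-0.05  0.49 -0.09  1.59  0.05  1.08  1.5 ]
shift/50mm [-0.    0.03  1.07] turn/5deg [-0.14 -0.01 -0.11]
```

Emit:
servo_tool(motion=[[[0,0.03,0.25,-0.14,0,-0.1],[0,0,0.3,0,0,0],[0,0,0.25,0,0,0],[0,0,0.12,0,0,0],[0,0,0,0,0,0]]])

```text
clock: 22.4
position: [0.6361, 0.0318, 0.1978]
ee_rot: [0.676, 0.737, -0.002, -0.002]
ft_force: [0.5, 0.5, 0.1]
grip_width: 0.389
```

```bash
python3 go.py b3 .195
```

```text
t 22.4 p [0.6361 0.0318 0.1978] F [0.5 0.5 0.1] w 0.389 head 95.0 j [-0.05  0.54 -0.09  1.62  0.05  0.98  1.5 ]
shift/50mm [-0.01  0.01  0.06] turn/5deg [-0.07 -0.01 -0.04]
```

Emit:
servo_tool(motion=[[[0,0,0.05,-0.07,0,0],[0,0,0.02,0,0,0],[0,0,0,0,0,0]]])

```text
clock: 22.7
position: [0.6366, 0.0319, 0.1952]
ee_rot: [0.676, 0.737, 0.001, 0.0]
ft_force: [0.0, -1.2, -0.5]
grip_width: 0.385
```

Emit:
servo_tool(motion=[[[0,0,0,0,0,0],[0,0,0,0,0,0],[0,0,0,0,0,0],[0,0,0,0,0,0],[0,0,-0.2,0,0,0],[0,0,-0.6,0,0,0],[0,0,-0.9,0,0,0],[0,0,-0.9,0,0,0],[0,0,0,0,0,0]]], jaw=105)

```text
clock: 23.6
position: [0.6361, 0.0317, 0.3334]
ee_rot: [0.676, 0.737, 0.002, 0.001]
ft_force: [0.0, -0.5, -0.4]
grip_width: 0.592
```

```bash
python3 go.py van .33
```

```text
t 23.6 p [0.6361 0.0317 0.3334] F [ 0.  -0.5 -0.4] w 0.592 head 95.0 j [-0.05  0.4  -0.09  1.52  0.04  1.22  1.51]
shift/50mm [-8.19 -1.98  0.05] turn/5deg [ 0.04 -0.02  4.21]
```

Emit:
servo_tool(motion=[[[-0.82,-0.2,-0.03,0,0,0],[-0.82,-0.2,-0.03,0,0,0],[-0.82,-0.2,-0.03,0,0,0],[-0.82,-0.2,-0.03,0,0,0],[-0.82,-0.2,-0.03,0,0,0],[-0.82,-0.2,0,0,0,0],[-0.82,-0.2,0,0,0,0],[-0.82,-0.2,0,0,0,0],[-0.82,-0.2,0,0,0,0],[-0.8,-0.18,0,0,0,0],[0,0,0,0,0,1],[0,0,0,0,0,1]]], jaw=0)

```text
clock: 24.8
position: [0.5705, -0.399, 0.3473]
ee_rot: [0.737, 0.676, 0.005, 0.004]
ft_force: [0.0, 0.8, -0.5]
grip_width: 1.001
```

```bash
python3 go.py van .3
```

```text
t 24.8 p [ 0.5705 -0.399   0.3473] F [ 0.   0.8 -0.5] w 1.001 head 85.1 j [ 0.47  0.52  0.12  1.33 -0.07  1.29  2.07]
shift/50mm [0.28 0.01 0.95] turn/5deg [ 0.15 -0.04  2.22]
```

Emit:
servo_tool(motion=[[[0.28,0.01,0,0.15,-0.04,1],[0,0,0,0,0,1],[0,0,0,0,0,0.2],[0,0,0.5,0,0,0],[0,0,0.5,0,0,0],[0,0,0.5,0,0,0],[0,0,0,0,0,0]]])

```text
clock: 25.5
position: [0.5714, -0.3866, 0.2733]
ee_rot: [0.8, 0.6, 0.0, 0.002]
ft_force: [-0.8, 0.9, -0.9]
grip_width: 1.006
```

```bash
python3 go.py van .187;python3 - <<'E'
from h import *
s=cam("side");t=cam("top")
p=[.573,-.385,.05];q=[.643,-.0,.03]
V=veh(.573,-.385,-.28,.06)
cv2.imwrite("pics/v1.png",np.hstack([overlay(t,proj(t,q)[0],44,300,[]),overlay(t,proj(t,p)[0],30,300,[]),overlay(s,proj(s,p)[0],36,200,[]) if 0 else overlay(s,proj(s,p)[0],30,300,V[2:])])[:,:800])
E
```

```text
t 25.5 p [ 0.5714 -0.3866  0.2733] F [-0.8  0.9 -0.9] w 1.006 head 73.8 j [ 0.43  0.56  0.14  1.43 -0.08  1.15  1.87]
shift/50mm [0.04 0.01 1.73] turn/5deg [ 0.04  0.02 -0.04]
```

View pics/v1.png

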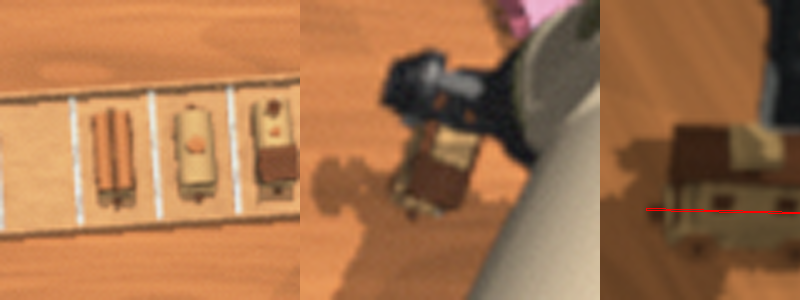

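Three wagons stand centred in their bays, and the gripper is over the guard's van.

Emit:
servo_tool(motion=[[[0.04,0.01,0.4,0,0,0],[0,0,0.4,0,0,0],[0,0,0.4,0,0,0],[0,0,0.3,0,0,0],[0,0,0.2,0,0,0],[0,0,0,0,0,0]]])

```text
clock: 26.2
position: [0.578, -0.3888, 0.2018]
ee_rot: [0.799, 0.601, 0.005, 0.012]
ft_force: [0.0, 0.4, 0.4]
grip_width: 0.999
```

```bash
python3 go.py van .187
```

```text
t 26.2 p [ 0.578  -0.3888  0.2018] F [0.  0.4 0.4] w 0.999 head 73.9 j [ 0.43  0.64  0.13  1.47 -0.09  1.01  1.88]
shift/50mm [ 0.05 -0.12  0.29] turn/5deg [ 0.29  0.08 -0.01]
```

Emit:
servo_tool(motion=[[[0.05,-0.12,0.1,0.29,0.08,0],[0,0,0.15,0,0,0],[0,0,0,0,0,0]]])

```text
clock: 26.5
position: [0.5732, -0.385, 0.1907]
ee_rot: [0.799, 0.601, 0.0, 0.0]
ft_force: [0.7, 0.7, 0.4]
grip_width: 1.002
```

```bash
python3 go.py van .187
```

```text
t 26.5 p [ 0.5732 -0.385   0.1907] F [0.7 0.7 0.4] w 1.002 head 73.9 j [ 0.43  0.65  0.13  1.48 -0.09  1.02  1.88]
shift/50mm [-0.   -0.    0.07] turn/5deg [ 0.01  0.   -0.01]
```

Emit:
servo_tool(motion=[[[0,0,0.06,0,0,0],[0,0,0,0,0,0]]])

```text
clock: 26.7
position: [0.5734, -0.3851, 0.188]
ee_rot: [0.799, 0.601, 0.0, 0.001]
ft_force: [-0.3, 0.3, -0.3]
grip_width: 1.004
```

Emit:
servo_tool(motion=[[[0,0,0,0,0,0],[0,0,0,0,0,0],[0,0,0,0,0,0],[0,0,0,0,0,0],[0,0,0,0,0,0],[0,0,0,0,0,0],[0,0,0,0,0,0],[0,0,0,0,0,0],[0,0,0,0,0,0]]], jaw=255)

```text
clock: 27.6
position: [0.5736, -0.3853, 0.1888]
ee_rot: [0.799, 0.601, 0.0, 0.001]
ft_force: [-0.9, 0.7, 0.3]
grip_width: 0.392
```

```bash
python3 go.py van .187
```

```text
t 27.6 p [ 0.5736 -0.3853  0.1888] F [-0.9  0.7  0.3] w 0.392 head 73.9 j [ 0.43  0.65  0.13  1.48 -0.09  1.01  1.88]
shift/50mm [ 0.   -0.01  0.04] turn/5deg [ 0.03  0.01 -0.01]
```

Emit:
servo_tool(motion=[[[0,0,-0.4,0,0,0],[0,0,-0.7,0,0,0],[0,0,-0.8,0,0,0],[0,0,-0.8,0,0,0],[0,0,-0.6,0,0,0],[0,0,0,0,0,0]]])

```text
clock: 28.2
position: [0.5727, -0.3847, 0.3572]
ee_rot: [0.799, 0.601, -0.001, -0.001]
ft_force: [0.6, -1.4, -0.9]
grip_width: 0.394
```

```bash
python3 go.py b4 .36;python3 - <<'E'
from h import *
s=cam("side")
o=status.get_obs();x,y,z=o["position"];b=z-.1888;w=-.28
I=[(rect(x,y,w,.088,.001,b+.015),(0,0,255)),(rect(x,y,w,.076,.034,b),(0,255,0))]
p=[x,y,b+.03]
cv2.imwrite("pics/v2.png",overlay(s,proj(s,p)[0],32,400,I))
E
```

```text
t 28.2 p [ 0.5727 -0.3847  0.3572] F [ 0.6 -1.4 -0.9] w 0.394 head 73.9 j [ 0.42  0.5   0.15  1.34 -0.07  1.31  1.86]
shift/50mm [ 9.66 -1.58 -0.05] turn/5deg [-0.03 -0.01 -4.26]
```

View pics/v2.png

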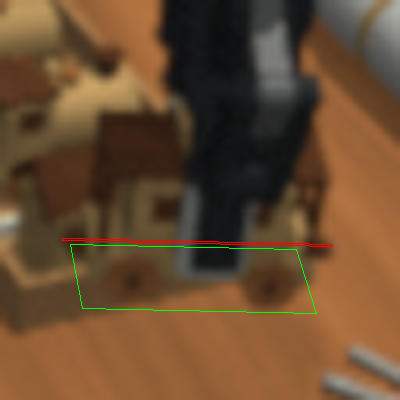

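The van is held within a few mm of centre. Carrying it to bay 4.

Emit:
servo_tool(motion=[[[0.8,-0.13,-0.05,0,0,0],[0.9,-0.15,-0.05,0,0,0],[0.9,-0.15,-0.05,0,0,0],[0.9,-0.15,-0.05,0,0,0],[0.9,-0.15,-0.05,0,0,0],[0.9,-0.15,0,0,0,0],[0.9,-0.15,0,0,0,0],[0.9,-0.15,0,0,0,0],[0.9,-0.15,0,0,0,0],[0.9,-0.15,0,0,0,0],[0.7,-0.1,0,0,0,0],[0,0,0,0,0,-1]]])

```text
clock: 29.45
position: [0.6264, 0.1174, 0.3456]
ee_rot: [0.773, 0.634, -0.012, -0.012]
ft_force: [-1.1, 0.3, -0.8]
grip_width: 0.391
```

```bash
python3 go.py b4 .3
```

```text
t 29.45 p [0.6264 0.1174 0.3456] F [-1.1  0.3 -0.8] w 0.391 head 78.8 j [-0.19  0.41 -0.08  1.49  0.02  1.28  1.1 ]
shift/50mm [-0.3   0.17  0.91] turn/5deg [-0.39 -0.03 -3.29]
```

Emit:
servo_tool(motion=[[[-0.3,0.17,0,-0.39,-0.03,-1],[0,0,0,0,0,-1],[0,0,0,0,0,-1],[0,0,0,0,0,-0.25],[0,0,0.5,0,0,0],[0,0,0.5,0,0,0],[0,0,0.5,0,0,0],[0,0,0,0,0,0]]])

```text
clock: 30.25
position: [0.628, 0.1032, 0.2556]
ee_rot: [0.67, 0.742, -0.007, -0.004]
ft_force: [-0.4, 0.1, -1.7]
grip_width: 0.393
```

```bash
python3 go.py b4 .1935
```

```text
t 30.25 p [0.628  0.1032 0.2556] F [-0.4  0.1 -1.7] w 0.393 head 95.8 j [-0.15  0.48 -0.11  1.58  0.06  1.1   1.39]
shift/50mm [-0.04  0.07  1.24] turn/5deg [-0.18  0.04  0.12]
```

Emit:
servo_tool(motion=[[[-0.04,0.07,0.3,-0.18,0.04,0.12],[0,0,0.3,0,0,0],[0,0,0.3,0,0,0],[0,0,0.15,0,0,0],[0,0,0,0,0,0]]])

```text
clock: 30.75
position: [0.6316, 0.1019, 0.2016]
ee_rot: [0.675, 0.737, -0.0, -0.0]
ft_force: [-0.5, -0.3, -0.9]
grip_width: 0.389
```

```bash
python3 go.py b4 .1935
```

```text
t 30.75 p [0.6316 0.1019 0.2016] F [-0.5 -0.3 -0.9] w 0.389 head 95.0 j [-0.15  0.54 -0.11  1.61  0.07  0.99  1.38]
shift/50mm [-0.01 -0.02  0.16] turn/5deg [-0.01  0.   -0.04]
```

Emit:
servo_tool(motion=[[[-0.01,-0.02,0.1,0,0,0],[0,0,0.05,0,0,0],[0,0,0,0,0,0]]])

```text
clock: 31.05
position: [0.631, 0.1016, 0.1948]
ee_rot: [0.675, 0.738, 0.0, 0.0]
ft_force: [-0.4, -0.2, -0.5]
grip_width: 0.391
```

```bash
python3 go.py b4 .1935
```

```text
t 31.05 p [0.631  0.1016 0.1948] F [-0.4 -0.2 -0.5] w 0.391 head 95.0 j [-0.15  0.55 -0.11  1.62  0.07  0.97  1.38]
shift/50mm [-0.01 -0.01  0.03] turn/5deg [ 0.01 -0.   -0.03]
```

Release, rise, and move back so the arm is out of view.

Emit:
servo_tool(motion=[[[0,0,0.03,0,0,0],[0,0,0,0,0,0]]])

```text
clock: 31.25
position: [0.6313, 0.1017, 0.194]
ee_rot: [0.675, 0.738, 0.001, 0.001]
ft_force: [-0.0, -0.8, -1.5]
grip_width: 0.387
```

Emit:
servo_tool(motion=[[[0,0,0,0,0,0],[0,0,0,0,0,0],[0,0,0,0,0,0],[0,0,0,0,0,0],[0,0,-0.2,0,0,0],[0,0,-0.6,0,0,0],[0,0,-0.9,0,0,0],[0,0,-0.9,0,0,0],[0,0,-0.9,0,0,0],[0,0,0,0,0,0]]], jaw=105)

```text
clock: 32.25
position: [0.6304, 0.1015, 0.3795]
ee_rot: [0.675, 0.738, 0.001, 0.001]
ft_force: [0.6, -0.3, 0.1]
grip_width: 0.591
```

Emit:
servo_tool(motion=[[[0.8,-0.4,0,0,0,0],[0.8,-0.4,0,0,0,0],[0.8,-0.4,0,0,0,0],[0.8,-0.4,0,0,0,0],[0.8,-0.4,0,0,0,0],[0.8,-0.4,0,0,0,0],[0.8,-0.4,0,0,0,0],[0,0,0,0,0,0]]])

```text
clock: 33.05
position: [0.4604, 0.376, 0.3868]
ee_rot: [0.677, 0.736, 0.007, 0.004]
ft_force: [0.7, 0.6, -0.5]
grip_width: 0.585
```

```bash
python3 go.py; python3 - <<'E'
from h import *
b=(.640,-.0035,.091)
for n in("top","side"):
    c=cam(n);R=[]
    for y in(-.105,-.035,.035,.105):
        X=b[0]-np.sin(b[2])*y;Y=b[1]+np.cos(b[2])*y
        R.append((rect(X,Y,b[2],.088,.034,.004),(0,255,0)))
    p=proj(c,[b[0],b[1],.01])[0]
    cv2.imwrite(f"pics/f_{n}.png",overlay(c,p,72,600,R))
    cv2.imwrite(f"pics/F_{n}.png",c["im"])
E
```

```text
t 33.05 p [0.4604 0.376  0.3868] F [ 0.7  0.6 -0.5] w 0.585 head 94.8 j [-0.53  0.29 -0.29  1.57  0.09  1.29  0.83]
```

View pics/f_top.png

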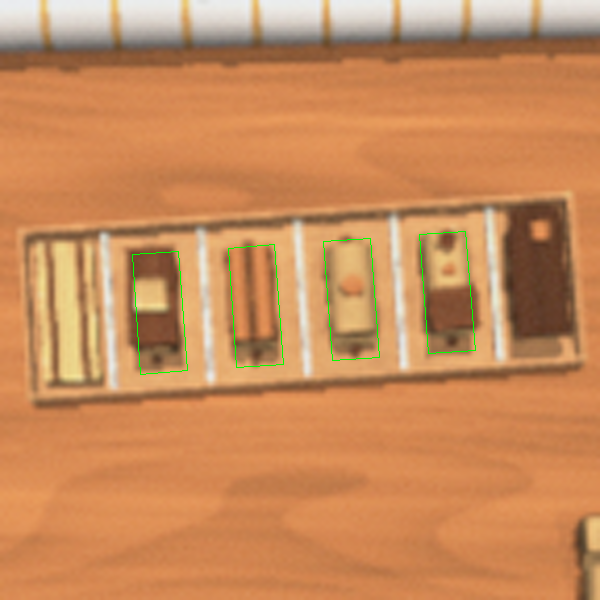

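View pics/f_side.png

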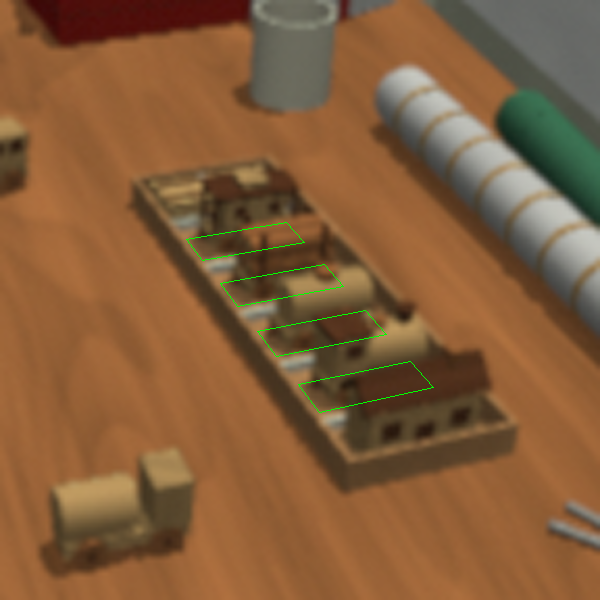

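View pics/F_top.png

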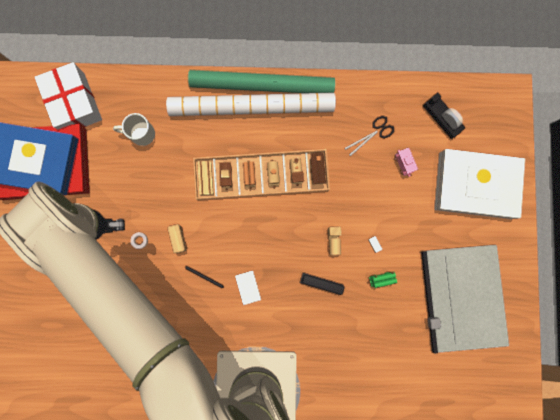

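All four stand upright and centred in order from the station: engine, tank, timber, van. The bus is still at (177,239) and the lorry at (335,240), where they started. Nothing is touching the arm, so I'll hand in.

```bash
python3 -c "
from workcell import order
print(order.hand_in())"
```

```text
the job is handed in; nothing more can be done
None
```

I placed all four vehicles on their wheels in the gift box and handed the job in at about 33 s on the clock. From the station end they stand as engine, tank wagon, timber wagon and guard's van.

- **Vehicles:** in the last pictures all four are upright, lengthways and centred in their bays, within a few mm of the projected outlines in the top view. In the last side view the station and neighbouring wagons partly hide some of them, so I relied mainly on the top view there.
- **Lorry, bus and look-alikes:** the bus, the lorry and the pink and green look-alikes are at the same pixels as in the first picture.
- **Arm:** it was clear of everything at hand-in, and the wrist force readings stayed within about 2 N.
- **Problems:** on the carry to bay 1 the arm sagged about 30 mm and tilted by about 3°. I corrected this before lowering, and no final check failed or disagreed.

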